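Roll a pipe stub into the V-block

TASK

Roll the steel pipe stub along the bench into the groove of the V-block by pushing its side with the fingertips, so that it comes to rest down in the groove and sticks out past both ends of the block. Do not grip or lift the pipe, do not carry it there or drag it there without rolling, leave the hammer, the tub and the square bar alone, and draw the hand clear at the end.

Things in the scene. Friction and masses are not known exactly. Their poses are not given: they have to be found in the camera images.
- pipe_center (a point): Centre of the loose steel pipe stub, a smooth round tube 36 mm across, 170 mm long, 0.35 to 0.65 kg, lying on its side. Its length is along y; x and z turn as it rolls. Push it at or below mid-height (a high push wedges it on the ramp). Runs back down the ramp if let go. Starts 120 to 170 mm from the groove on its -x side, up to 0.2 rad out of line with it, up to 15 mm off its middle.
- vblock: Low V-block of smooth oiled steel fixed to the bench, 90 mm long in y, along which its groove runs. Origin: bottom line of the groove, mid-length, at bench height. The pipe enters moving along +x, over the crest. Groove faces slope 30 degrees: from the crest down to x = 0, z = 0, then up to 20 mm high at x = 35 mm. Behind, a 30 mm high back from x = 35 to 57 mm.
- crest (a point): Crest between ramp and groove, at mid-length: 7 mm above the bench, at x = -12 mm of the V-block. The ramp climbs evenly to it from bench level at x = -52 mm. Axes as the V-block.
- groove (a point): Where the pipe's centre lies when it rests in the groove: 20.8 mm above the V-block's origin, at its mid-length; axes as the V-block.
- hammer: Bystander: a hammer with a 260 mm handle lying flat on the bench to the V-block's +y side. Origin under its middle, x along the handle towards the head.
- tub: Bystander: an open blue plastic tub, 90 mm across and 80 mm high, standing to the V-block's -y side. Origin at the centre of its foot.
- flat: Bystander: a dark square steel bar, 160 x 30 x 30 mm, lying to the V-block's -y side, nearer the robot than the tub. Origin at the centre of its underside, x along its length.
There are look-alikes about, which are no part of the job. There is more than one size of the part that bears pipe_center; the job needs the middle-sized.

How it is judged:
By the outcome, as a careful person would: the job done as asked, in the order asked, and still so for the second after the job is handed in, with the robot touching nothing.
It also fails if it takes over 42 s, if anything falls off the work surface, if the arm or the gripper's body presses on something with over 40 N, if the wrist force passes 120 N, or if a joint passes its speed limit or range.

ROBOT

A 6-joint arm with a two-finger parallel gripper is mounted at the origin on the work surface. World frame = base frame: x ahead of the robot, y to its left, z up, the work surface at z = 0. Lengths are in m, angles in rad, forces in N, time in s.
With the tool pointing down it reaches from about 0.3 to 0.875 m from the base axis. Payload 6.4 kg.
Tool frame: the origin (TCP) lies midway between the tips of the shut fingers; the grasp point (between the pads) lies 19 mm behind it; x points along the fingers, y is the direction in which the jaws open and shut, and the axes are right-handed (so a half turn about x gives the same grasp; the last joint's range is limited). The gripper opens to 88 mm and grips with 3 to 60 N. Pads are 18 mm wide; open, the fingers measure 123 mm over their backs; the gripper's body (75 mm by 187 mm) begins 45 mm behind the grasp point.
Start: joints at [1.096, 0.181, 1.607, -0, 1.354, -0.206], TCP at [0.153, 0.554, 0.239] pointing down, gripper open.
Joint ranges: [-2.99, 2.99], [-0.89, 2.07], [0.3, 2.58], [-1.14, 4.28], [0, 2.63], [-3.12, 3.12]. Speed limits (rad/s): [2.57, 2.57, 3.01, 3.14, 3.14, 3.14].

INTERFACE

Orientations are given as a unit quaternion [w, x, y, z].
In Python, from workcell import env gives the robot as it stands.
- The arm moves only by the shell command python3 -m crank 'ROWS'. ROWS is JSON, a list of rows, each an object of numbers: "wx", "wy", "wz": the turn, a rotation vector about the world's x, y, z in rad; "tx", "ty", "tz": the shift along the world's x, y, z in cm; "claw": the closure, from -1 (fully open) to 1 (shut). A call has 1 to 5 rows; each row is the pose to reach, as a shift and turn from the pose measured when the call began; what a row does not reach only later rows make up. A row lasts 1/8 s, in which the tool goes at most 62.5 mm and 10.7 degrees, less where a joint would pass 70% of its speed; a pose out of reach is approached as far as the arm can. A call with a gripper value outside its range is refused whole. The fingers move at their own pace and stop on an object; the grip force is fixed at half the most. Time passes only in rows, so rows that repeat a pose let the fingers close. It gives the time, the measured TCP pose, the force and the opening at its end, in the units of the state.
- env.state(): the state, without advancing time (a new reading comes with each control period).
- env.grab_frame(name): name is "side" or "top" or "wrist"; returns a dict with "image" (480x640x3 uint8, red, green, blue), "intrinsics" (3x3 intrinsics, pixels), "T" (4x4, takes a point from camera to world coordinates). Camera axes: x right, y up, looking along -z (the intrinsics and any distortion apply to the point x, -y, -z); pixel columns grow to the right and rows downward; lengths in m; the calibration is good to about 2 mm. A picture is of the moment at which its call begins. There is no depth.
- env.hand_in(): hands the job in, once; it reports no verdict.
The state is a dict: "t": time; "joint_pos": joint angles; "qvel": joint speeds; "joint_efforts": joint torques, N m; "position": TCP position; "orientation": TCP orientation; "contact_force": force on the tool from outside, world axes, zero at the start; "wrist_torque": the same for the moment, N m; "grip_width": opening from 0.0 (shut) to 1.0 (fully open).
Only numpy, scipy, OpenCV 4.12 (cv2) and the standard library are available. Lean on these libraries where they do the work, as an engineer would, in place of code of your own. Each camera call takes 0.05 s, during which the arm holds its last target.

## Working session

There is one attempt and no reset: what is moved stays moved. The work goes in short steps, Python scripts to look and compute and a shell command to move; the robot and the scene stay as the last step left them, time stands still between calls to the robot, and variables do not carry over. Pictures are saved under pics/ and viewed, and the job is handed in when it is done.

```bash
mkdir -p pics; cat > h.py <<'E'
import numpy as np, cv2
from workcell import env
def save(n,f,crop=None,s=1):
    im=f["image"][:,:,::-1]
    if crop: x0,y0,x1,y1=crop; im=im[y0:y1,x0:x1]
    if s!=1: im=cv2.resize(im,None,fx=s,fy=s,interpolation=cv2.INTER_CUBIC)
    cv2.imwrite(n,im)
def ray(f,u,v):
    K=f["intrinsics"];T=np.array(f["T"])
    d=np.linalg.inv(K)@np.array([u,v,1.]); d=T[:3,:3]@np.array([d[0],-d[1],-d[2]])
    return T[:3,3],d
def onz(f,u,v,z):
    o,d=ray(f,u,v); return o+d*(z-o[2])/d[2]
def proj(f,p):
    T=np.linalg.inv(np.array(f["T"])); c=T[:3,:3]@np.array(p)+T[:3,3]
    q=f["intrinsics"]@np.array([c[0],-c[1],-c[2]]); return q[:2]/q[2]
E
python3 - <<'E'
from h import *
import pickle
fs={n:env.grab_frame(n) for n in("top","side")}
pickle.dump(fs,open("f0.pkl","wb"))
for n,f in fs.items():
    save(f"pics/{n}0.png",f); print(n,{k:np.round(v,3).tolist() for k,v in f.items() if k!="image"})
print(env.state())
E
```

```text
top {'intrinsics': [[576.295, 0.0, 331.014], [0.0, 576.295, 234.679], [0.0, 0.0, 1.0]], 'T': [[-0.002, 0.988, -0.152, 0.337], [-1.0, -0.002, 0.002, 0.043], [0.001, 0.152, 0.988, 1.198], [0.0, 0.0, 0.0, 1.0]]}
side {'intrinsics': [[572.943, 0.0, 314.995], [0.0, 572.943, 248.776], [0.0, 0.0, 1.0]], 'T': [[0.957, 0.195, -0.216, 0.243], [-0.291, 0.642, -0.709, -0.843], [0.001, 0.741, 0.671, 0.852], [0.0, 0.0, 0.0, 1.0]]}
{'t': 0.1, 'joint_pos': array([ 1.09571925e+00,  1.81477184e-01,  1.60788143e+00, -2.41227617e-05,
        1.35382119e+00, -2.06298441e-01]), 'qvel': array([-1.31564824e-03, -2.77899229e-03, -2.66892772e-03, -3.50887280e-04,
        3.96361359e-04, -8.14106239e-05]), 'joint_efforts': array([ 1.41940982e-03, -4.34816051e+01, -3.42702591e+01,  7.03622634e-02,
        3.39171616e-02,  5.13737746e-06]), 'position': array([0.15245865, 0.55392169, 0.23790722]), 'orientation': array([ 0.70055142,  0.09420829,  0.70091071, -0.09527163]), 'contact_force': array([-0.2321172 , -0.48722473,  0.15819749]), 'wrist_torque': array([-0.0453029 ,  0.00222749,  0.03218391]), 'grip_width': 0.9997469859050155}
```

```bash
sleep 1
```

```text
(no output)
```

View pics/top0.png

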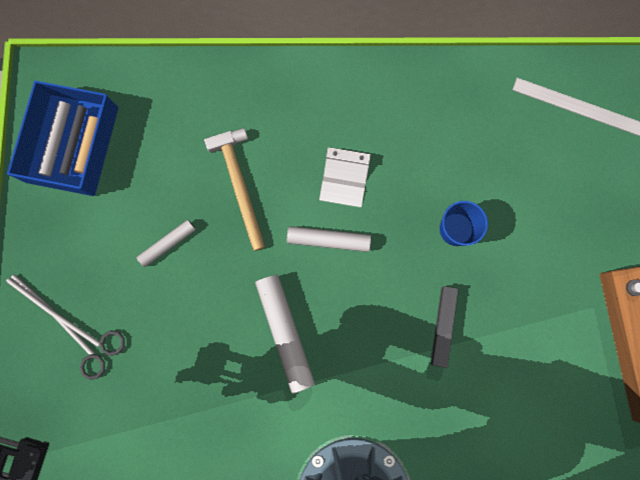

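View pics/side0.png

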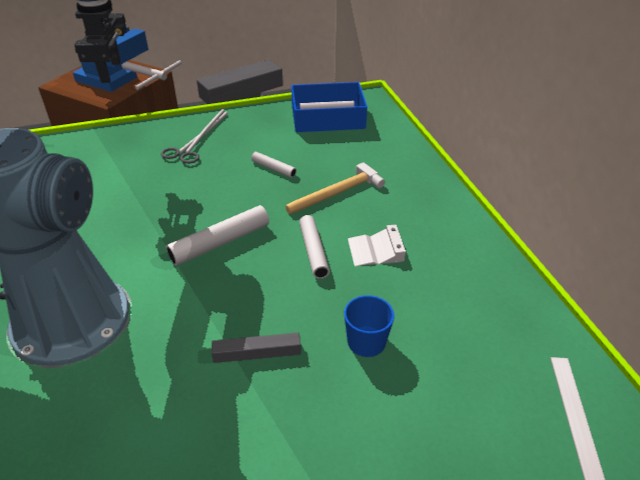

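Three pipes show in the top view: a small one at (166,243), a middle one at (329,239) and a large one at (285,333). The middle one fits, because it lies across the V-block's (345,177) -x side. I'll check its size with numbers and an enlarged crop.

```bash
python3 - <<'E'
from h import *
import pickle
fs=pickle.load(open("f0.pkl","rb")); f=fs["top"]
hsv=cv2.cvtColor(f["image"],cv2.COLOR_RGB2HSV)
m=((hsv[:,:,1]<60)&(hsv[:,:,2]>90)).astype(np.uint8)
cs,_=cv2.findContours(m,cv2.RETR_EXTERNAL,cv2.CHAIN_APPROX_NONE)
for c in cs:
    if cv2.contourArea(c)<300: continue
    x,y,w,h=cv2.boundingRect(c); r=cv2.minAreaRect(c)
    if not(100<x+w/2<400 and 100<y+h/2<400): continue
    b=cv2.boxPoints(r)
    for z in(0.018,0.0):
        P=np.array([onz(f,*p,z)[:2] for p in b]); 
        print(np.round(r[0],1),z,"ctr",P.mean(0).round(4),"sides",[round(float(np.linalg.norm(P[i]-P[i-1])),4) for i in range(4)], "corners",P.round(3).tolist())
save("pics/topz.png",f,(270,130,400,270),4); save("pics/sidez.png",fs["side"],(270,190,430,310),4)
E
```

```text
[284.1 333.5] 0.018 ctr [0.3191 0.136 ] sides [0.2382, 0.0502, 0.2387, 0.0488] corners [[0.424, 0.199], [0.44, 0.151], [0.214, 0.074], [0.199, 0.12]]
[284.1 333.5] 0.0 ctr [0.3188 0.1375] sides [0.2418, 0.051, 0.2423, 0.0495] corners [[0.425, 0.201], [0.441, 0.153], [0.212, 0.074], [0.197, 0.121]]
[328.3 238.9] 0.018 ctr [0.5102 0.0462] sides [0.1742, 0.0363, 0.175, 0.0363] corners [[0.502, 0.135], [0.538, 0.131], [0.519, -0.043], [0.483, -0.038]]
[328.3 238.9] 0.0 ctr [0.5129 0.0462] sides [0.1769, 0.0369, 0.1777, 0.0368] corners [[0.504, 0.136], [0.541, 0.133], [0.521, -0.044], [0.485, -0.04]]
[165.  243.2] 0.018 ctr [0.5021 0.3833] sides [0.0278, 0.1321, 0.0281, 0.1317] corners [[0.473, 0.444], [0.553, 0.339], [0.531, 0.322], [0.451, 0.427]]
[165.  243.2] 0.0 ctr [0.5046 0.3885] sides [0.0282, 0.1341, 0.0285, 0.1337] corners [[0.475, 0.45], [0.557, 0.344], [0.534, 0.327], [0.453, 0.433]]
[344.4 177. ] 0.018 ctr [0.6421 0.012 ] sides [0.0917, 0.1178, 0.093, 0.1175] corners [[0.592, 0.067], [0.708, 0.048], [0.692, -0.044], [0.576, -0.023]]
[344.4 177. ] 0.0 ctr [0.6468 0.0115] sides [0.0931, 0.1196, 0.0945, 0.1193] corners [[0.596, 0.067], [0.714, 0.048], [0.698, -0.045], [0.58, -0.024]]
[225.4 138.5] 0.018 ctr [0.7263 0.2646] sides [0.0303, 0.0905, 0.0304, 0.0902] corners [[0.726, 0.312], [0.755, 0.227], [0.726, 0.217], [0.697, 0.302]]
[225.4 138.5] 0.0 ctr [0.7322 0.2679] sides [0.0307, 0.0919, 0.0309, 0.0915] corners [[0.732, 0.316], [0.762, 0.229], [0.732, 0.22], [0.703, 0.306]]
```

```bash
sleep 1
```

```text
(no output)
```

View pics/topz.png

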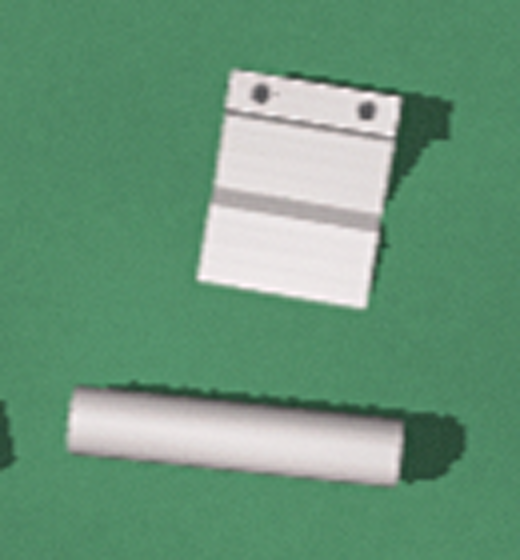

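View pics/sidez.png

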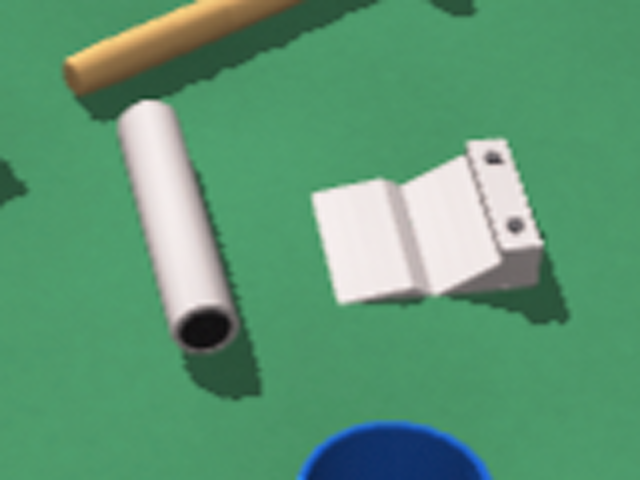

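The crops confirm the pipe: it measures 36 x 174 mm and lies open-ended on the bench. The V-block's ramp faces it, with the groove's dark face around (345,181) in the top image. Next I'll work out the block's frame and the hand pose.

```bash
cat >> h.py <<'E'
from scipy.spatial.transform import Rotation as R
def Rq(q): return R.from_quat([q[1],q[2],q[3],q[0]])
def Rt(psi,th):
    x=np.array([np.cos(psi)*np.sin(th),np.sin(psi)*np.sin(th),-np.cos(th)])
    y=np.array([-np.sin(psi),np.cos(psi),0]); return x,y
def goal(p,psi,th):
    s=env.state(); R0=Rq(s["orientation"]); x,y=Rt(psi,th)
    if R0.as_matrix()[:,1]@y<0: y=-y
    G=R.from_matrix(np.c_[x,y,np.cross(x,y)])
    w=(G*R0.inv()).as_rotvec()
    print("t",round(s["t"],2),"pos",s["position"].round(4),"dcm",((np.array(p)-s["position"])*100).round(2),"w",w.round(3),"deg",np.degrees(np.linalg.norm(w)).round(1),"F",s["contact_force"].round(1),"grip",round(s["grip_width"],2),"q6",s["joint_pos"][5].round(2))
E
python3 - <<'E'
from h import *
import pickle
fs=pickle.load(open("f0.pkl","rb")); f=fs["top"]
u=lambda a,b:(a/4+270-.4,b/4+130-.4)
for n,a,b,z,xx in(("toe",(198,281),(367,308),0,-.052),("crest",(207,206),(379,230),.007,-.012),("groove",(216,188),(384,215),0,0),("backtop",(226,112),(394,139),.03,.035),("back",(231,71),(401,97),.03,.057)):
    A=onz(f,*u(*a),z)[:2];B=onz(f,*u(*b),z)[:2];d=A-B;y=d/np.linalg.norm(d);x=np.array([y[1],-y[0]]);print(n,np.linalg.norm(d).round(4),"psi",np.arctan2(-d[0],d[1]).round(3),"mid",((A+B)/2).round(4),"origin",((A+B)/2-xx*np.array([.985,-.17])).round(4))
g=fs["side"]
for a,b,z in(((312,193),(340,303),0),((467,141),(503,246),.03)):
    A=onz(g,270+a[0]/4,190+a[1]/4,z)[:2];B=onz(g,270+b[0]/4,190+b[1]/4,z)[:2];print("side",A.round(4),B.round(4),np.arctan2(-(A-B)[0],(A-B)[1]).round(3))
goal([.455,.055,.15],-.175,.2)
E
```

```text
toe 0.0908 psi -0.163 mid [0.5892 0.0208] origin [0.6404 0.012 ]
crest 0.092 psi -0.144 mid [0.6291 0.0152] origin [0.6409 0.0132]
groove 0.0908 psi -0.165 mid [0.6398 0.0113] origin [0.6398 0.0113]
backtop 0.089 psi -0.166 mid [0.673  0.0066] origin [0.6385 0.0125]
back 0.0902 psi -0.159 mid [0.6955 0.0033] origin [0.6393 0.013 ]
side [0.5995 0.0689] [ 0.5841 -0.0201] -0.171
side [0.6847 0.0535] [ 0.67   -0.0331] -0.169
t 0.1 pos [0.1525 0.5539 0.2379] dcm [ 30.25 -49.89  -8.79] w [-0.043 -0.196  0.094] deg 12.7 F [-0.2 -0.5  0.2] grip 1.0 q6 -0.21
```

```bash
python3 -m crank '[{"tx":3,"ty":-5,"claw":-1},{"tx":6,"ty":-10,"claw":-1},{"tx":9,"ty":-15,"wx":-0.02,"wy":-0.1,"wz":0.05,"claw":-1},{"tx":12,"ty":-20,"wx":-0.043,"wy":-0.196,"wz":0.104,"claw":-1},{"tx":15,"ty":-25,"wx":-0.043,"wy":-0.196,"wz":0.104,"claw":-1}]'; python3 -c "
from h import *
goal([.459,.053,.1],-.165,.2)"
```

```text
t 0.1 pos [0.1525 0.5539 0.2379] dcm [ 30.65 -50.09 -13.79] w [-0.042 -0.196  0.104] deg 12.9 F [-0.2 -0.5  0.2] grip 1.0 q6 -0.21validation failed for argument at $[0]...
```

```bash
python3 -m crank '[{"wx":0,"wy":0,"wz":0,"tx":3,"ty":-5,"tz":0,"claw":-1},{"wx":0,"wy":0,"wz":0,"tx":6,"ty":-10,"tz":0,"claw":-1},{"tx":9,"ty":-15,"tz":0,"wx":-0.02,"wy":-0.1,"wz":0.05,"claw":-1},{"tx":12,"ty":-20,"tz":0,"wx":-0.043,"wy":-0.196,"wz":0.104,"claw":-1},{"tx":15,"ty":-25,"tz":0,"wx":-0.043,"wy":-0.196,"wz":0.104,"claw":-1}]'; python3 -c "
from h import *
goal([.459,.053,.1],-.165,.2)"
```

```text
t: 0.72
position: [0.3018, 0.3026, 0.2374]
orientation: [0.772, 0.05, 0.631, -0.063]
contact_force: [1.0, 0.9, -0.4]
grip_width: 1.0
t 0.72 pos [0.3018 0.3026 0.2374] dcm [ 15.72 -24.96 -13.74] w [ 0.002  0.001 -0.004] deg 0.3 F [ 1.   0.9 -0.4] grip 1.0 q6 -0.75
```

```bash
python3 -m crank '[{"wx":0,"wy":0,"wz":0,"tx":3.3,"ty":-5.2,"tz":0,"claw":-1},{"wx":0,"wy":0,"wz":0,"tx":6.6,"ty":-10.4,"tz":0,"claw":-1},{"tx":9.9,"ty":-15.6,"tz":-1,"wx":0,"wy":0,"wz":0,"claw":-1},{"tx":13,"ty":-20.8,"tz":-3,"wx":0,"wy":0,"wz":-0.004,"claw":-1},{"tx":15.7,"ty":-25,"tz":-6,"wx":0,"wy":0,"wz":-0.004,"claw":-1}]'; python3 - <<'E'
from h import *
goal([.459,.053,.011],-.165,.2)
f=env.grab_frame("top");save("pics/top1.png",f);g=env.grab_frame("side");save("pics/side1.png",g)
E
```

```text
t: 1.35
position: [0.4604, 0.0502, 0.1778]
orientation: [0.773, 0.052, 0.629, -0.065]
contact_force: [0.1, 0.6, 0.5]
grip_width: 1.0
t 1.35 pos [0.4604 0.0502 0.1778] dcm [ -0.14   0.28 -16.68] w [0.003 0.004 0.002] deg 0.3 F [0.1 0.6 0.5] grip 1.0 q6 -1.54
```

View pics/side1.png

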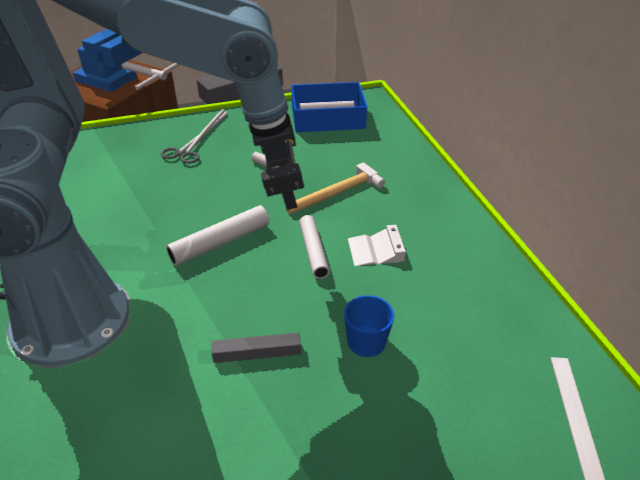

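View pics/top1.png

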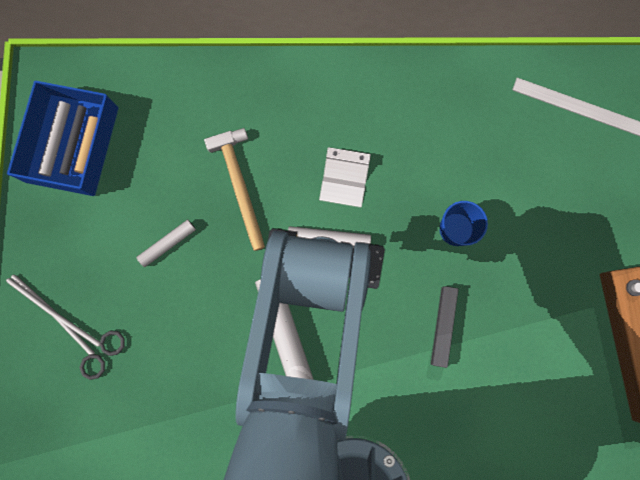

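The pipe and block have not moved: the pipe's edge shows at (335,237) in the top view. The hand is above and behind the pipe, with its fingers at (291,205) in the side view. I'll descend next.

```bash
python3 -m crank '[{"wx":0,"wy":0,"wz":0,"tx":-0.1,"ty":0.3,"tz":-5,"claw":-1},{"wx":0,"wy":0,"wz":0,"tx":-0.2,"ty":0.3,"tz":-9,"claw":-1},{"tx":-0.2,"ty":0.3,"tz":-12,"wx":0,"wy":0,"wz":0,"claw":-1},{"tx":-0.2,"ty":0.3,"tz":-13,"wx":0.003,"wy":0.004,"wz":0.002,"claw":-1},{"tx":-0.2,"ty":0.3,"tz":-13,"wx":0.003,"wy":0.004,"wz":0.002,"claw":-1}]'; python3 - <<'E'
from h import *
goal([.459,.053,.011],-.165,.2)
g=env.grab_frame("side");p=env.state()["position"]
for k in(-.053,.053):print(proj(g,p+k*np.array([.164,.986,0])).round(0))
save("pics/side2.png",g,(200,130,400,280),4)
w=env.grab_frame("wrist");save("pics/w2.png",w)
E
```

```text
t: 2.08
position: [0.4565, 0.0521, 0.0443]
orientation: [0.769, 0.053, 0.634, -0.065]
contact_force: [0.2, 0.6, -0.4]
grip_width: 1.005
t 2.08 pos [0.4565 0.0521 0.0443] dcm [ 0.25  0.09 -3.33] w [-0.001 -0.009  0.004] deg 0.6 F [ 0.2  0.6 -0.4] grip 1.01 q6 -1.54
[291. 257.]
[286. 224.]
```

View pics/side2.png

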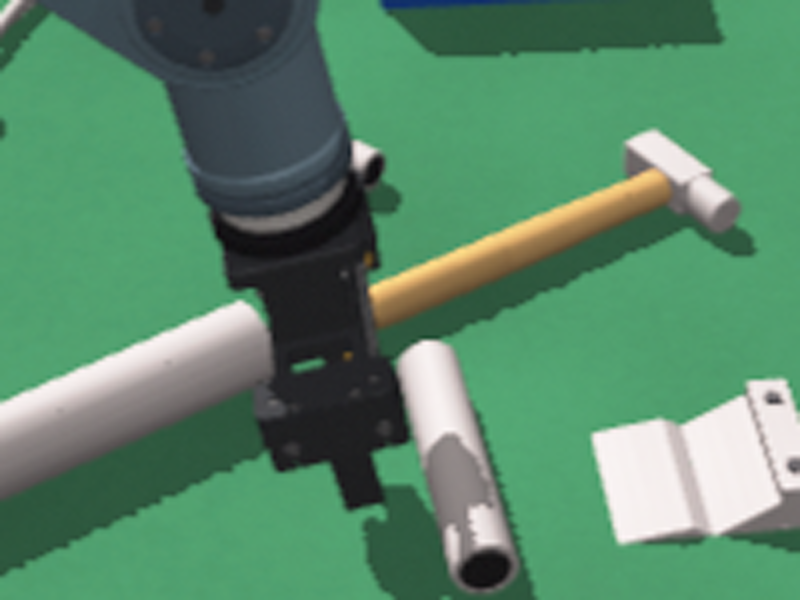

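View pics/w2.png

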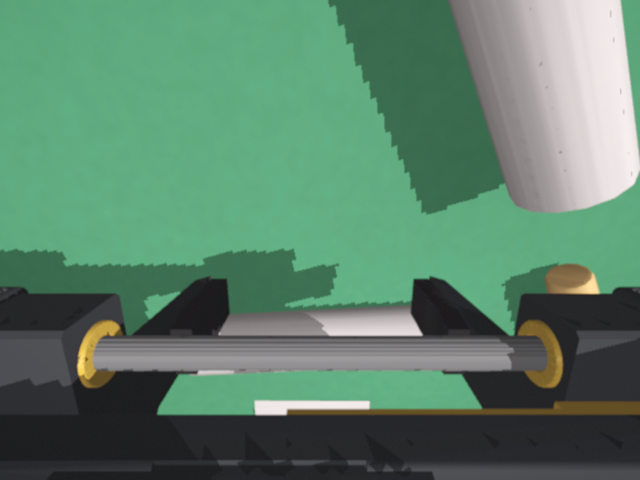

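Both fingers are open behind the pipe: the side crop shows the near tip at (365,500), left of the pipe. The wrist view has the big pipe and the hammer's end outside the right-hand finger, so it is clear to go down to z = 11 mm.

```bash
python3 -m crank '[{"wx":0,"wy":-0.009,"wz":0.004,"tx":0.2,"ty":0.1,"tz":-1.5,"claw":-1},{"wx":0,"wy":-0.009,"wz":0.004,"tx":0.2,"ty":0.1,"tz":-2.8,"claw":-1},{"wx":0,"wy":-0.009,"wz":0.004,"tx":0.2,"ty":0.1,"tz":-3.3,"claw":-1},{"wx":0,"wy":-0.009,"wz":0.004,"tx":0.2,"ty":0.1,"tz":-3.3,"claw":-1}]'; python3 - <<'E'
from h import *
goal([.459,.053,.011],-.165,.2)
g=env.grab_frame("side");save("pics/side3.png",g,(200,130,400,280),4)
E
```

```text
t: 2.68
position: [0.4595, 0.0528, 0.0123]
orientation: [0.772, 0.052, 0.63, -0.064]
contact_force: [0.0, 0.2, -0.1]
grip_width: 1.002
t 2.67 pos [0.4595 0.0528 0.0123] dcm [-0.05  0.02 -0.13] w [-0.     0.002 -0.   ] deg 0.1 F [ 0.   0.2 -0.1] grip 1.0 q6 -1.54
```

View pics/side3.png

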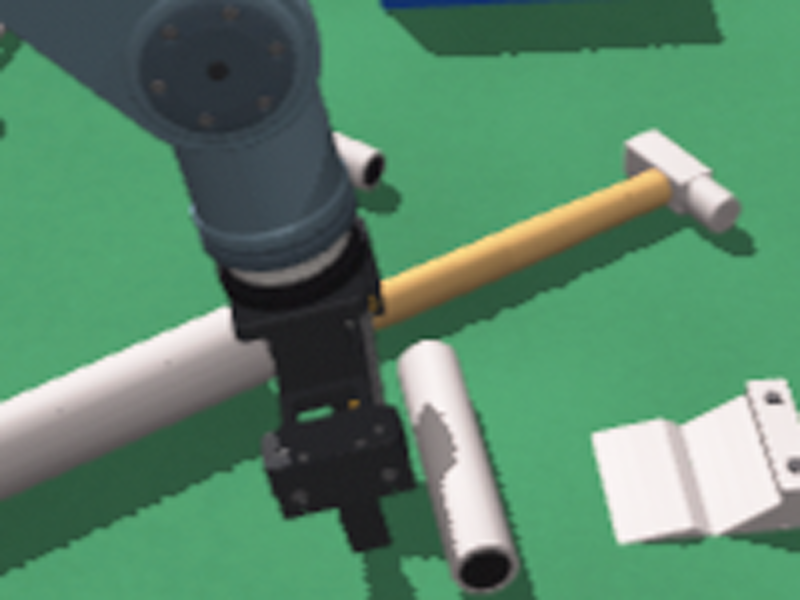

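```bash
python3 -m crank '[{"wx":0,"wy":0,"wz":0,"tx":0.5,"ty":-0.08,"tz":-0.1,"claw":-1},{"wx":0,"wy":0,"wz":0,"tx":1,"ty":-0.16,"tz":-0.1,"claw":-1},{"wx":0,"wy":0,"wz":0,"tx":1.5,"ty":-0.25,"tz":-0.1,"claw":-1},{"wx":0,"wy":0,"wz":0,"tx":2,"ty":-0.33,"tz":-0.1,"claw":-1},{"wx":0,"wy":0,"wz":0,"tx":2.5,"ty":-0.42,"tz":-0.1,"claw":-1}]'; python3 -m crank '[{"wx":0,"wy":0,"wz":0,"tx":0.5,"ty":-0.08,"tz":0,"claw":-1},{"wx":0,"wy":0,"wz":0,"tx":1,"ty":-0.16,"tz":0,"claw":-1},{"wx":0,"wy":0,"wz":0,"tx":1.5,"ty":-0.25,"tz":0,"claw":-1},{"wx":0,"wy":0,"wz":0,"tx":2,"ty":-0.33,"tz":0,"claw":-1},{"wx":0,"wy":0,"wz":0,"tx":2.5,"ty":-0.42,"tz":0,"claw":-1}]'; python3 - <<'E'
from h import *
goal([.6075,.018,.011],-.165,.2)
g=env.grab_frame("side");save("pics/side4.png",g,(220,150,420,300),4)
E
```

```text
t: 3.35
position: [0.485, 0.0485, 0.0116]
orientation: [0.772, 0.052, 0.63, -0.064]
contact_force: [-0.8, -0.3, -0.3]
grip_width: 1.001
t: 3.98
position: [0.5103, 0.0443, 0.0115]
orientation: [0.772, 0.052, 0.63, -0.064]
contact_force: [-0.4, -0.5, -0.3]
grip_width: 0.999
t 3.98 pos [0.5103 0.0443 0.0115] dcm [ 9.72 -2.63 -0.05] w [-0.     0.002 -0.   ] deg 0.1 F [-0.4 -0.5 -0.3] grip 1.0 q6 -1.54
```

View pics/side4.png

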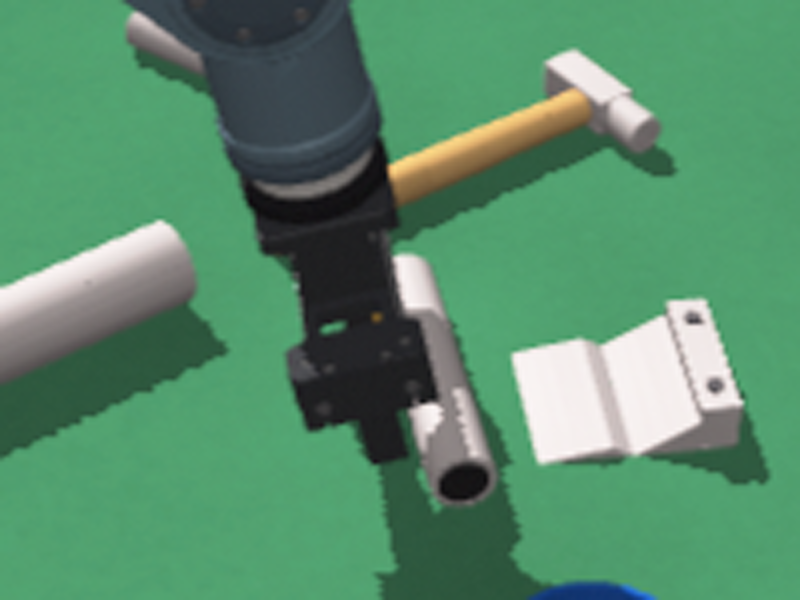

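The fingers have met the pipe and moved it; its near end is now at (463,482) in the crop and nearly parallel to the block. I'll keep pushing.

```bash
python3 -m crank '[{"wx":0,"wy":0,"wz":0,"tx":0.5,"ty":-0.08,"tz":0,"claw":-1},{"wx":0,"wy":0,"wz":0,"tx":1,"ty":-0.16,"tz":0,"claw":-1},{"wx":0,"wy":0,"wz":0,"tx":1.5,"ty":-0.25,"tz":0,"claw":-1},{"wx":0,"wy":0,"wz":0,"tx":2,"ty":-0.33,"tz":0,"claw":-1},{"wx":0,"wy":0,"wz":0,"tx":2.5,"ty":-0.42,"tz":0,"claw":-1}]'; python3 - <<'E'
from h import *
goal([.609,.028,.011],-.165,.2)
g=env.grab_frame("side");save("pics/side5.png",g,(220,150,420,300),4)
E
```

```text
t: 4.65
position: [0.5364, 0.0398, 0.0118]
orientation: [0.773, 0.052, 0.629, -0.064]
contact_force: [-0.2, 0.2, -0.0]
grip_width: 1.0
t 4.65 pos [0.5364 0.0398 0.0118] dcm [ 7.26 -1.18 -0.08] w [-0.     0.004  0.   ] deg 0.2 F [-0.2  0.2 -0. ] grip 1.0 q6 -1.55
```

View pics/side5.png

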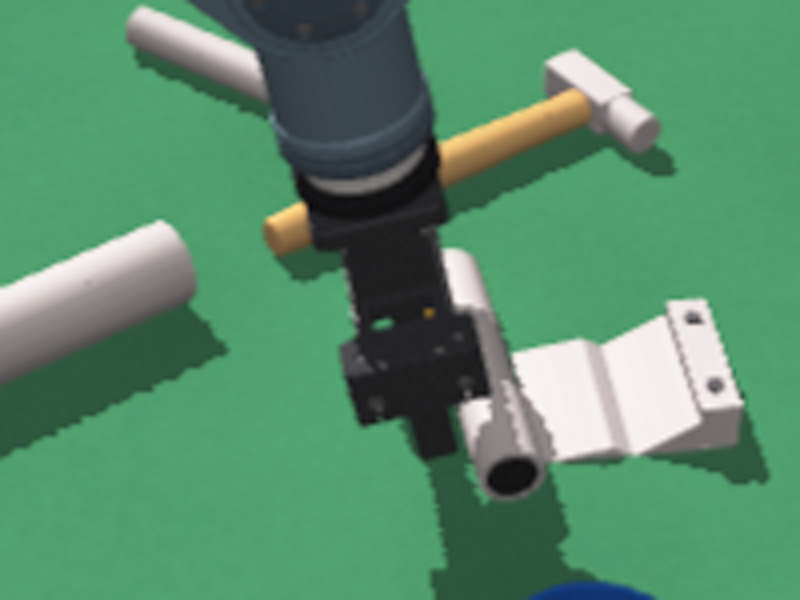

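The pipe (near end at (510,475)) is parallel to the ramp toe, just ahead of the fingers. I'll push it on up the ramp.

```bash
python3 -m crank '[{"wx":0,"wy":0,"wz":0,"tx":0.5,"ty":-0.08,"tz":0,"claw":-1},{"wx":0,"wy":0,"wz":0,"tx":1,"ty":-0.16,"tz":0,"claw":-1},{"wx":0,"wy":0,"wz":0,"tx":1.5,"ty":-0.25,"tz":0,"claw":-1},{"wx":0,"wy":0,"wz":0,"tx":2,"ty":-0.33,"tz":0,"claw":-1},{"wx":0,"wy":0,"wz":0,"tx":2.5,"ty":-0.42,"tz":0,"claw":-1}]'; python3 -m crank '[{"wx":0,"wy":0,"wz":0,"tx":0.5,"ty":-0.08,"tz":0,"claw":-1},{"wx":0,"wy":0,"wz":0,"tx":1,"ty":-0.16,"tz":0,"claw":-1},{"wx":0,"wy":0,"wz":0,"tx":1.5,"ty":-0.25,"tz":0,"claw":-1},{"wx":0,"wy":0,"wz":0,"tx":2,"ty":-0.33,"tz":0,"claw":-1},{"wx":0,"wy":0,"wz":0,"tx":2.5,"ty":-0.42,"tz":0,"claw":-1}]';python3 - <<'E'
from h import *
goal([.609,.028,.011],-.165,.2)
g=env.grab_frame("side");save("pics/side6.png",g,(220,150,420,300),4)
E
```

```text
t: 5.32
position: [0.5623, 0.0354, 0.0119]
orientation: [0.773, 0.052, 0.629, -0.064]
contact_force: [-1.4, -0.0, 0.7]
grip_width: 1.001
t: 5.95
position: [0.5876, 0.0312, 0.0119]
orientation: [0.773, 0.052, 0.629, -0.064]
contact_force: [-2.0, 1.3, 0.2]
grip_width: 1.004
t 5.95 pos [0.5876 0.0312 0.0119] dcm [ 2.14 -0.32 -0.09] w [-0.     0.004  0.   ] deg 0.2 F [-2.   1.3  0.2] grip 1.0 q6 -1.55
```

View pics/side6.png

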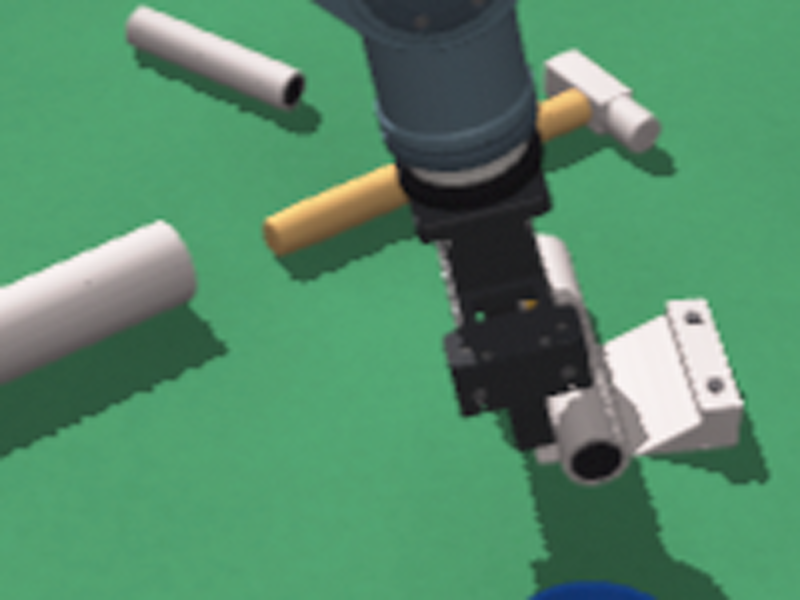

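The pipe is on the ramp near the crest (near end (597,460)) and still parallel. I'll ease it over.

```bash
python3 -m crank '[{"wx":0,"wy":0,"wz":0,"tx":0.4,"ty":-0.07,"tz":0,"claw":-1},{"wx":0,"wy":0,"wz":0,"tx":0.8,"ty":-0.13,"tz":0,"claw":-1},{"wx":0,"wy":0,"wz":0,"tx":1.2,"ty":-0.2,"tz":0,"claw":-1},{"wx":0,"wy":0,"wz":0,"tx":1.6,"ty":-0.27,"tz":0,"claw":-1},{"wx":0,"wy":0,"wz":0,"tx":2,"ty":-0.33,"tz":0,"claw":-1}]';python3 - <<'E'
from h import *
goal([.609,.028,.011],-.165,.2)
g=env.grab_frame("side");save("pics/side7.png",g,(220,150,420,300),4)
E
```

```text
t: 6.62
position: [0.6094, 0.0274, 0.0125]
orientation: [0.774, 0.052, 0.628, -0.064]
contact_force: [-0.4, -1.3, 0.3]
grip_width: 1.003
t 6.62 pos [0.6094 0.0274 0.0125] dcm [-0.04  0.06 -0.15] w [0.    0.007 0.   ] deg 0.4 F [-0.4 -1.3  0.3] grip 1.0 q6 -1.55
```

View pics/side7.png

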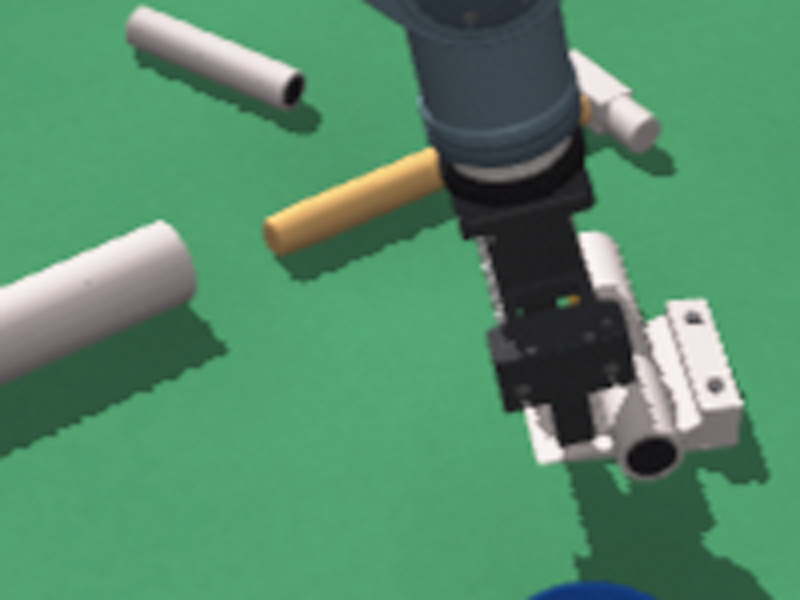

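The pipe has dropped over the crest into the groove, with its near end at (650,455) and a gap to the fingers. I'll draw the hand straight back, then up and away.

```bash
python3 -m crank '[{"wx":0,"wy":0,"wz":0,"tx":-1,"ty":0.16,"tz":0,"claw":-1},{"wx":0,"wy":0,"wz":0,"tx":-3,"ty":0.5,"tz":0.3,"claw":-1},{"wx":0,"wy":0,"wz":0,"tx":-5,"ty":0.8,"tz":2,"claw":-1},{"wx":0,"wy":0,"wz":0,"tx":-8,"ty":1.2,"tz":6,"claw":-1},{"wx":0,"wy":0,"wz":0,"tx":-11,"ty":1.6,"tz":11,"claw":-1}]';python3 -m crank '[{"wx":0,"wy":0,"wz":0,"tx":-3,"ty":0,"tz":5,"claw":-1},{"wx":0,"wy":0,"wz":0,"tx":-6,"ty":0,"tz":10,"claw":-1},{"wx":0,"wy":0,"wz":0,"tx":-9,"ty":0,"tz":12,"claw":-1},{"wx":0,"wy":0,"wz":0,"tx":-9,"ty":0,"tz":12,"claw":-1}]';python3 - <<'E'
from h import *
goal([.609,.028,.011],-.165,.2)
g=env.grab_frame("side");save("pics/side8.png",g,(220,150,420,300),4)
f=env.grab_frame("top");save("pics/top8.png",f)
import pickle;pickle.dump((f,g),open("f8.pkl","wb"))
E
```

```text
t: 7.3
position: [0.4973, 0.0437, 0.1224]
orientation: [0.773, 0.052, 0.629, -0.064]
contact_force: [0.6, -0.1, 1.1]
grip_width: 1.002
t: 7.8
position: [0.4069, 0.0438, 0.2441]
orientation: [0.774, 0.052, 0.627, -0.064]
contact_force: [0.5, 0.4, -0.2]
grip_width: 1.0
t 7.8 pos [0.4069 0.0438 0.2441] dcm [ 20.21  -1.58 -23.31] w [0.001 0.009 0.   ] deg 0.5 F [ 0.5  0.4 -0.2] grip 1.0 q6 -1.6
```

View pics/side8.png

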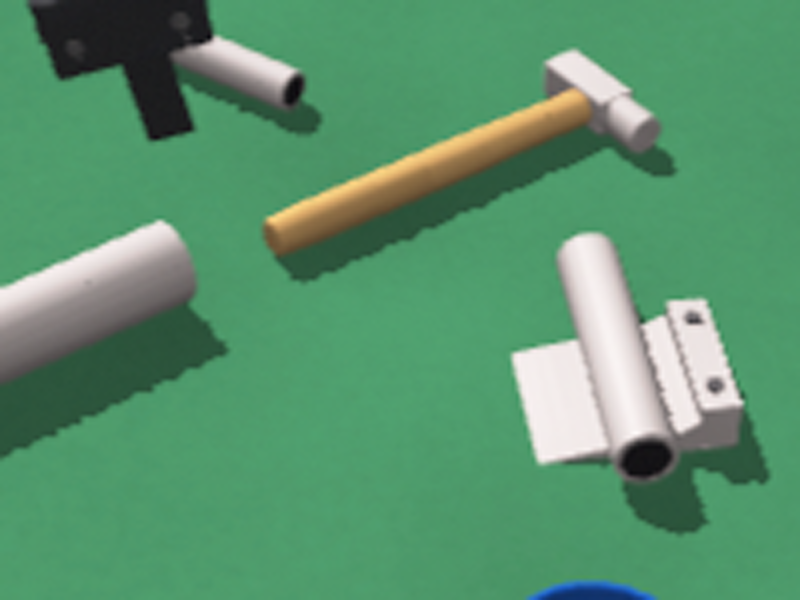

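View pics/top8.png

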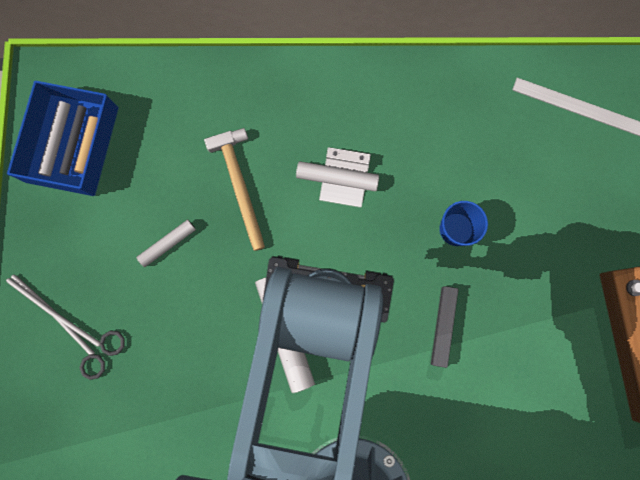

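The pipe lies in the groove, with ends at about (297,170) and (379,183) in the top view, sticking out past both sides of the block. The bystanders are where they were. I'll let some time pass and check that it stays still and at the right position.

```bash
python3 -m crank '[{"wx":0,"wy":0,"wz":0,"tx":0,"ty":0,"tz":0,"claw":-1},{"wx":0,"wy":0,"wz":0,"tx":0,"ty":0,"tz":0,"claw":-1},{"wx":0,"wy":0,"wz":0,"tx":0,"ty":0,"tz":0,"claw":-1},{"wx":0,"wy":0,"wz":0,"tx":0,"ty":0,"tz":0,"claw":-1}]';python3 - <<'E'
from h import *
import pickle
f8,g8=pickle.load(open("f8.pkl","rb"));f=env.grab_frame("top")
f0=pickle.load(open("f0.pkl","rb"))["top"]
d=cv2.absdiff(f["image"],f8["image"]).max(2)>40; print("changed px near block",d[140:220,280:400].sum())
d=cv2.absdiff(f["image"],f0["image"]).max(2)>60; print("hammer",d[120:255,195:265].sum(),"tub",d[195:250,435:490].sum(),"bar",d[280:370,425:460].sum())
o=np.array([.640,.0125]);X=np.array([.986,-.164]);Y=np.array([.164,.986])
# axial silhouette at its extremes, at axis height
for q in((297,163.5),(296.5,176.5),(379,174.5),(377.5,190)):
    P=onz(f,*q,.0208)[:2]-o; print(q,"x'",(P@X).round(4),"y'",(P@Y).round(4))
for y in(-.085,.085):print(proj(f,[*(o+Y*y),.0208]).round(1))
save("pics/top9.png",f,(270,130,400,220),5)
E
```

```text
t: 8.4
position: [0.4073, 0.0437, 0.2417]
orientation: [0.773, 0.052, 0.629, -0.064]
contact_force: [-0.5, 0.6, -0.3]
grip_width: 1.002
changed px near block 0
hammer 0 tub 193 bar 13
(297, 163.5) x' 0.0136 y' 0.1029
(296.5, 176.5) x' -0.0143 y' 0.0992
(379, 174.5) x' 0.0181 y' -0.071
(377.5, 190) x' -0.0154 y' -0.0729
[384.3 183.8]
[304.3 171.1]
```

View pics/top9.png

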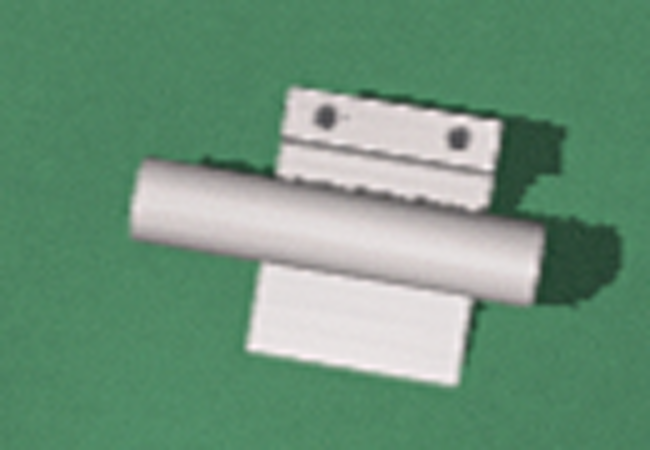

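The pipe's axis is at x' ≈ 0, y' ≈ +15 mm. It overhangs the block by about 56 mm on one side and 27 mm on the other, it is parallel to the groove, and nothing moved over 0.6 s. The changed pixels at the tub need a quick look before I hand in, since they could be the arm's shadow.

```bash
python3 - <<'E'
from h import *
import pickle
f0=pickle.load(open("f0.pkl","rb"))["top"];f=env.grab_frame("top")
for F in(f0,f):
    hsv=cv2.cvtColor(F["image"],cv2.COLOR_RGB2HSV); m=((abs(hsv[:,:,0].astype(int)-112)<12)&(hsv[:,:,1]>150)).astype(np.uint8); m[:,:420]=0
    print("tub",np.round(cv2.connectedComponentsWithStats(m)[3][1:][:3],1), m.sum())
env.hand_in(); print("handed in")
E
```

```text
tub [[463.3 223.6]] 1729
tub [[463.4 223.6]] 1730
the job is handed in; nothing more can be done
handed in
```

I rolled the middle-sized pipe up the ramp and over the crest into the V-block groove, and handed the job in at about 8.5 s. I pushed it with both open fingertips at or below mid-height, without gripping or lifting it, then drew the hand back and up.

- **Pipe position:** it lies down in the groove, with its axis at about x = 0 in the block's frame and parallel to the groove. It sits about 15 mm off the middle towards +y, so it sticks out about 56 mm at one end and 27 mm at the other.
- **At rest:** no pixels around the block changed over the last 0.6 s before hand-in.
- **Bystanders:** the hammer showed no change at all. The tub and bar regions each had some changed pixels. The tub's blob had not moved (within 0.1 px), so I put that down to the arm's shadow. The 13 pixels at the bar I did not check separately, but it looks unmoved in the pictures.
- **Forces:** the wrist force readings stayed at about 2 N or less throughout.
- **Rolling:** I did not measure the pipe's spin. On the bench it ran slightly ahead of the fingers, as a rolling pipe would.

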